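# Set the portion dial and the stop's clamp screw, and hold it

### The arm

A 6-joint arm with a two-finger parallel gripper is mounted at the origin on the work surface. World frame = base frame: x ahead of the robot, y to its left, z up, the work surface at z = 0. Lengths are in mm, angles in rad, forces in N, time in s.
With the tool pointing down it reaches from about 350 to 775 mm from the base axis. Payload 7.3 kg.
Tool frame: the origin (TCP) lies between the finger pads; the fingertips stand 25 mm ahead of it and the grasp point (between the pads) lies 6 mm ahead of it; z points along the fingers, y is the line along which they close (so a half turn about z gives the same grasp; the last joint's range is limited). The gripper opens to 92 mm and grips with 3 to 60 N. Pads are 19 mm wide; open, the fingers measure 130 mm over their backs; the gripper's body (75 mm by 190 mm) begins 47 mm behind the grasp point.
Start: joints at [0.994, 0.342, 1.524, -0, 1.275, -0.146], TCP at [219.226, 477.056, 251.741] pointing down, gripper open.
Joint ranges: [-2.53, 2.53], [-0.77, 2.02], [0.04, 2.7], [-1, 4.14], [0.28, 2.66], [-3.11, 3.11]. Speed limits (rad/s): [2.57, 2.57, 3.14, 3.14, 3.14, 3.14].

### API

Orientations are given as [roll, pitch, yaw] about the fixed x, y, z axes, in that order (R = Rz(yaw) Ry(pitch) Rx(roll)).
In Python, from plant import bot gives the robot as it stands.
- The arm moves only by the tool play_rows, never from a script. Its argument "commands" is a list of rows, each an object of numbers: "x", "y", "z": the shift along the tool's x, y, z in m; "twist": the turn about the tool's z in degrees. In form: [{"x": .., "y": .., "z": .., "twist": ..}, ...]. A call has exactly 8 rows; each row is the pose to reach, as a shift and turn from the pose commanded when the call began, along the tool's axes at that moment; what a row does not reach only later rows make up. A row lasts 1/10 s, in which the tool goes at most 50 mm and 8.59 degrees, less where a joint would pass 70% of its speed; a pose out of reach is approached as far as the arm can. A call with a gripper value outside its range is refused whole. "jaw" is the closure, from 0 (fully open) to 1 (shut), set as the call begins (left out, the last holds). The fingers move at their own pace and stop on an object; the grip force is fixed at half the most. Time passes only in rows, so rows that repeat a pose let the fingers close, or fill a call up. It gives the time, the measured TCP pose, the force, the opening and the grip force at its end, in the units of the state.
- bot.get_obs(): the state, without advancing time (a new reading comes with each control period).
- bot.capture(name): name is "scene" or "top"; returns a dict with "pixels" (384x512x3 uint8, red, green, blue), "fx", "fy", "cx", "cy" (pixels), "eye" and "rotation" of the camera in the world. Camera axes: x right, y down, z forward; pixel columns grow to the right and rows downward; lengths in mm; the calibration is good to about 2 mm. A picture is of the moment at which its call begins. There is no depth.
- bot.close_job(): hands the job in; it is judged then, once.
The state is a dict: "time": time; "joint_positions": joint angles; "dq": joint speeds; "tau": joint torques, N m; "tool_pos": TCP position; "tcp_rot": TCP orientation; "contact_force": force on the tool from outside, world axes, zero at the start; "moment": the same for the moment, N m; "grip_width": finger opening in mm; "finger_force": force on a finger pad.
Only numpy, scipy, OpenCV 4.12 (cv2) and the standard library are available. Lean on these libraries where they do the work, as an engineer would, in place of code of your own. Each camera call takes 0.05 s, during which the arm holds its last target. There are 200 camera calls.

### The job

On the cheese portioning board, turn the black dial clockwise until its pointer lines up with the raised index tab on the ring around it. Then turn the winged steel clamp screw clockwise until it seats, back it off a quarter turn so the portion stop can still just slide, and finish still gripping the screw there, without letting go, so it cannot creep while a colleague fits the lock nut. Leave the dial on its mark and the cheeses and other things where they are.

Things in the scene. Friction and masses are not known exactly. Their poses are not given: they have to be found in the camera images.
- portioner: the portioning board, fixed: wood, 300 (x) x 400 (y) x 20 mm; origin at the centre of its underside. At its -x edge (the robot's side) an aluminium housing, 108 x 300 mm, its top 50 mm above the table, centred at x = -75 mm, carries the dial (right, y = -95 mm) and the clamp screw (left, y = +95 mm). A steel stop plate 300 mm wide, its top 59 mm above the table, stands across the board at x = +50 to +85 mm and is drawn towards the housing as the dial turns. +z is up.
- dial (a joint): angle of the dial (rad), about the vertical; grows clockwise seen from above; travel -0.2 to 2.3; friction about 0.06 N m, stays where it is left. At 0 the pointer points along the board's +y.
- dial_grip (a point): on the dial's axis, at the height to grip, 78 mm above the table. Black dial: a skirt 60 mm across and 7 mm high (its top 57 mm above the table) with an upright grip bar 48 mm long, 14 mm thick, 36 mm high (57 to 93 mm above the table). The point's x axis runs along the bar towards the pointer, its y axis across the bar, z up.
- dial_tip (a point): tip of the dial's pointer, 40 mm from the dial's axis: a narrow nose that sticks out of the skirt at one end of the bar, with a fine white line on it and on that end of the bar. Turns with the dial.
- index_tip (a point): the index mark: inner end of the one raised dark tab (12 x 6 mm, 6 mm high) on the flat steel ring, 104 mm across, around the dial, 40 mm from the dial's axis; fixed. The dial is on its mark when the pointer tip meets this point. It lies 0.5 to 1.5 rad clockwise of the pointer at the start. The point's x axis points outward from the dial's axis.
- screw (a joint): angle of the clamp screw (rad), about the vertical; 0 = seated against its hard stop, grows as it is unscrewed (counter-clockwise from above); starts 0.7 to 1.8; friction about 0.06 N m, stays where it is left; it does not rise or sink noticeably. Seated, its wings lie along the board's y (parallel to the stop plate); backed off a quarter turn (1.57) they lie along the board's x.
- screw_grip (a point): on the clamp screw's axis, at the height to grip, 86 mm above the table. Steel butterfly thumbscrew: flat wings 62 mm across, 12 mm thick, from 66 to 100 mm above the table, on a boss whose top is 60 mm above the table. The point's x axis runs along the wings, y across their 12 mm thickness, z up.
- screw_wing (a point): outer end of one wing, 31 mm from the screw's axis.
- slab: pale yellow cheese slab 35 x 170 x 55 mm lying on the board beyond the stop; a bystander, to be left alone; origin at the centre of its underside
- puck: small white cheese, 50 mm across, 26 mm high, on the board between housing and stop; a bystander, to be left alone; origin at the centre of its underside
- crottin: white cheese, 62 mm across, 40 mm high, on the table; a bystander, to be left alone; origin at the centre of its underside
- small_wheel: orange cheese wheel, 116 mm across, 40 mm high; a bystander, to be left alone; origin at the centre of its underside
- chutney: glass jar, 60 mm across, 85 mm high; a bystander, to be left alone; origin at the centre of its underside
- spreader: spatula lying on the table; a bystander, to be left alone; origin at the centre of its underside
- ticket: blank paper card, 85 mm wide and 65 mm high, on a small wooden foot; a bystander, to be left alone; origin at the centre of its underside

How it is judged (in metres and radians):
On the way, in this order (a step that is already met when the one before it is completed fails the run):
1. the dial's pointer is on the index tab, the screw not yet seated (horizontal distance between dial_tip and index_tip below 0.005 m and value of joint screw above 0.2 rad), for 0.2 s.
2. with the dial on its mark, the clamp screw is turned in until it seats (horizontal distance between dial_tip and index_tip below 0.005 m and value of joint screw below 0.06 rad), for 0.1 s.
3. the screw is backed off a quarter turn and held (contact force between the fingers and screw above 2 N and value of joint screw between 1.37 and 1.77 rad), for 0.2 s.
At the end, for the whole second after the job is handed in: the pointer tip is within 5 mm (about 7 degrees) of the index tab, the screw stands a quarter turn (1.57 rad, within 0.2) off its seat, at rest, and the fingers still grip it (more than 2 N) (all of step 3 and horizontal distance between dial_tip and index_tip below 0.005 m and velocity of joint screw between -0.1 and 0.1 rad/s); the arm keeps its last pose, push and grip.
It fails at once if a cheese or another bystander is moved by more than 20 mm (distance of any of slab, puck, crottin, small_wheel, chutney, spreader, ticket from where it was at the start of the episode above 0.02 m).
It also fails if it takes over 45 s, if anything falls off the work surface, if the arm or the gripper's body presses on something with over 40 N, if the wrist force passes 120 N, or if a joint passes its speed limit or range.

## Working session

There is one attempt and no reset: what is moved stays moved. The work goes in short steps, Python scripts to look and compute and a tool call to move; the robot and the scene stay as the last step left them, time stands still between calls to the robot, and variables do not carry over. Pictures are saved under pics/ and viewed, at most 10 in all, crops included, and the job is handed in when it is done.

Besides the shell and the picture viewer there is one more tool, called after "Emit:" as name(argument=value, ...) on one line, values as JSON. play_rows: Moves the arm, as the interface text tells. Its arguments: {"type":"object","properties":{"commands":{"type":"array"},"jaw":{"type":"number"}},"required":["commands"]}

```bash
mkdir -p pics
cat > h.py <<'E'
import numpy as np,cv2
from plant import bot
def snap(n,f):
    c=bot.capture(n); cv2.imwrite(f,cv2.cvtColor(c["pixels"],cv2.COLOR_RGB2BGR)); 
    np.savez(f+'.npz',**{k:c[k] for k in c}); return c
def back(c,u,v,z):
    d=np.array(c["rotation"])@np.array([(u-c["cx"])/c["fx"],(v-c["cy"])/c["fy"],1]); e=np.array(c["eye"]); return e+d*(z-e[2])/d[2]
def proj(c,p):
    q=np.array(c["rotation"]).T@(np.array(p)-c["eye"]); return c["fx"]*q[0]/q[2]+c["cx"],c["fy"]*q[1]/q[2]+c["cy"]
E
python3 - <<'E'
from h import *
for n in("top","scene"):
    c=snap(n,f"pics/{n}0.png"); print(n,c["eye"],c["fx"],c["cx"],c["cy"],np.round(c["rotation"],3))
o=bot.get_obs(); print(o)
E
```

```text
top [ 258.18521844  -25.55533228 1351.79676055] 383.0559680053166 255.76318639858036 200.82384198364505 [-2.908  0.006 -1.592]
scene [1219.61827696  -90.27948628 1168.17397194] 443.9505629409155 255.76454472759872 185.636417816687 [-2.598  0.012  1.451]
{'time': 0.1, 'joint_positions': array([ 9.94022971e-01,  3.42670590e-01,  1.52494985e+00, -4.39077745e-05,
        1.27540178e+00, -1.46006367e-01]), 'dq': array([-0.00060762, -0.00153636, -0.00186013, -0.00066993, -0.00074674,
        0.00013599]), 'tau': array([ 1.69621737e-03, -4.32005346e+01, -2.44694906e+01,  7.17527303e-02,
        5.26627048e-02, -6.13533484e-05]), 'tool_pos': array([219.02780939, 476.75054448, 251.09543494]), 'tcp_rot': array([-3.14017219e+00, -1.66443505e-04,  2.71083836e+00]), 'contact_force': array([-0.06242008, -0.03051969, -0.95799834]), 'moment': array([-0.06925992, -0.03527164,  0.0174759 ]), 'finger_force': 0.0, 'grip_width': 91.23426419031156}
```

View pics/top0.png

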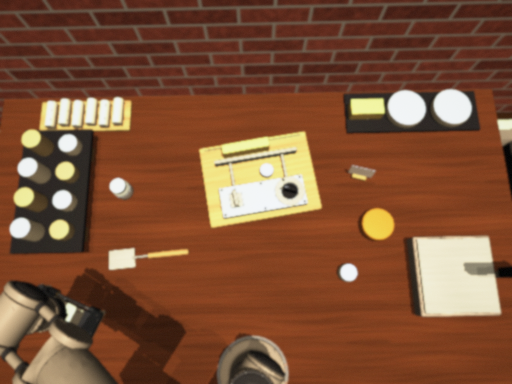

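View pics/scene0.png

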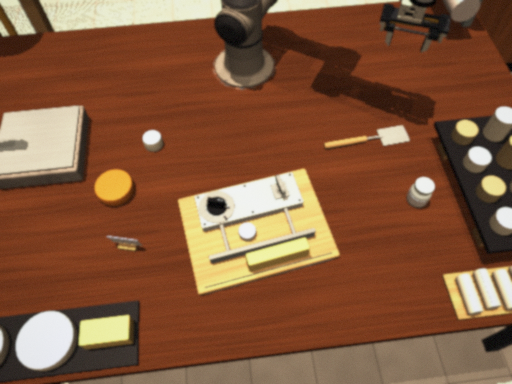

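The top view shows the board at about (200–320, 133–225), with the dial near (289,190) and the screw near (236,198). In the scene view the dial is at (215,205) and the screw at (281,188). I'll enlarge both.

```bash
python3 - <<'E'
s=open('h.py').read()
s=s.replace('import numpy as np,cv2','import numpy as np,cv2\nfrom scipy.spatial.transform import Rotation as Ro\ndef M(c): return Ro.from_euler("xyz",c["rotation"]).as_matrix()').replace('np.array(c["rotation"])','M(c)')
open('h.py','w').write(s)
E
python3 - <<'E'
from h import *
a=cv2.imread('pics/top0.png')[128:230,195:325]; b=cv2.imread('pics/scene0.png')[165:295,172:342]
cv2.imwrite('pics/c1.png',cv2.resize(a,None,fx=6,fy=5.88,interpolation=cv2.INTER_CUBIC)[:600])
b=cv2.imread('pics/scene0.png')[165:240,190:310]
cv2.imwrite('pics/c2.png',cv2.resize(b,None,fx=6.5,fy=6.5,interpolation=cv2.INTER_CUBIC))
c=dict(np.load('pics/top0.png.npz'));d=dict(np.load('pics/scene0.png.npz'))
# board corners at z=20 in top
for u,v in[(200,149),(306,133),(321,209),(210,225)]: print(np.round(back(c,u,v,20)))
print(back(c,289,190,80),back(d,215,205,80)); print(back(c,236,198,86),back(d,281,188,86))
E
```

```text
[777. 178.  20.]
[ 832. -217.   20.]
[ 541. -255.   20.]
[492. 139.  20.]
[ 597.14939432 -139.25759292   80.        ] [ 613.42196018 -145.82061353   80.        ]
[571.47862182  42.72410542  86.        ] [585.50856158  44.43913584  86.        ]
```

View pics/c1.png

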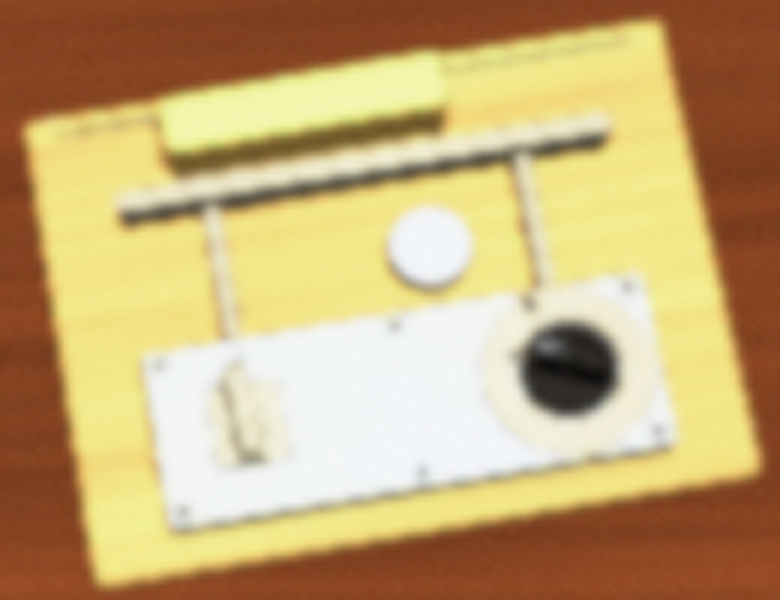

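View pics/c2.png

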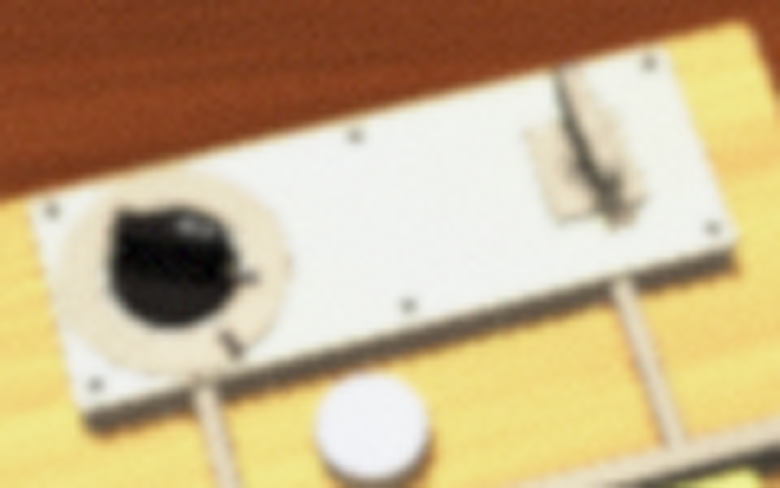

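The top crop shows the dial at (568,368), its nose at (516,355), the index tab at (530,301), and the wings running from (230,370) to (250,460). The scene crop shows the nose at (247,277), the tab at (232,345), and the wings from (562,75) to (620,215). Next I'll fit the board pose and angles.

```bash
cat > fit.py <<'E'
from h import *
from scipy.optimize import least_squares
c=dict(np.load('pics/top0.png.npz'));d=dict(np.load('pics/scene0.png.npz'))
T=lambda X,Y:((X+.5)/6-.5+195,(Y+.5)/5.88-.5+128)
S=lambda X,Y:((X+.5)/6.5-.5+190,(Y+.5)/6.5-.5+165)
H=lambda sx,sy:(-75+54*sx,150*sy,50); B=lambda sx,sy:(150*sx,200*sy,20)
ob=[(c,T(25,125),B(1,1)),(c,T(662,20),B(1,-1)),(c,T(760,475),B(-1,-1)),(c,T(100,588),B(-1,1)),
(c,T(145,355),H(1,1)),(c,T(640,275),H(1,-1)),(c,T(675,445),H(-1,-1)),(c,T(170,530),H(-1,1)),
(d,S(30,197),H(-1,-1)),(d,S(665,45),H(-1,1)),(d,S(737,240),H(1,1)),(d,S(88,415),H(1,-1))]
def W(p,q): k,s=np.cos(p[2]),np.sin(p[2]); return np.array([p[0]+k*q[0]-s*q[1],p[1]+s*q[0]+k*q[1],q[2]])
f=lambda p:np.concatenate([np.array(proj(a,W(p,q)))-uv for a,uv,q in ob])
r=least_squares(f,[660,-40,.13]); p=r.x
if __name__=="__main__":
    print(p,np.round(r.fun.reshape(-1,2),1).tolist())
    D=W(p,(-75,-95,0)); Sc=W(p,(-75,95,0)); print('dial',D,'screw',Sc)
    def ang(v,O): v=v-O; return np.arctan2(v[1],v[0]),np.hypot(v[0],v[1])
    for n,cam,q,z in(('nose',c,T(516,355),56),('nose',d,S(247,277),56),('tab',c,T(530,301),57),('tab',d,S(232,345),57)):
        print(n,ang(back(cam,*q,z),D))
    for cam,a,b in((c,T(230,370),T(250,460)),(d,S(562,75),S(620,215))):
        A,Bb=back(cam,*a,95),back(cam,*b,95); print('wing',A,Bb,ang(A,Bb),(A+Bb)/2)
E
python3 fit.py
```

```text
[ 6.61252676e+02 -3.76364205e+01  1.53703042e-01] [[-0.2, -0.2], [-0.3, -0.1], [0.5, -0.2], [-0.8, 0.1], [-0.6, 0.2], [0.3, -0.5], [0.8, -0.3], [-0.1, 0.1], [-0.1, 0.4], [0.3, -0.2], [0.9, 0.0], [-1.3, -0.9]]
dial [ 601.68121994 -142.99885032    0.        ] screw [572.59249347  44.76122529   0.        ]
nose (np.float64(1.2585176935826214), np.float64(32.325795449630924))
nose (np.float64(1.2595206035592694), np.float64(32.571438525751034))
tab (np.float64(0.462175583029422), np.float64(48.00740048865281))
tab (np.float64(0.46841609753464), np.float64(48.101002579167435))
wing [595.68360921  52.47130065  95.        ] [542.15518123  41.64506687  95.        ] (np.float64(0.19956004254508872), np.float64(54.61226913230176)) [568.91939522  47.05818376  95.        ]
wing [549.83420057  35.12128732  95.        ] [623.05200007  49.59459885  95.        ] (np.float64(-2.946433890204549), np.float64(74.63459593246327)) [586.44310032  42.35794309  95.        ]
```

Emit:
play_rows(commands=[{"x":-0.02,"y":-0.014,"z":0,"twist":0},{"x":-0.055,"y":-0.037,"z":0,"twist":3},{"x":-0.095,"y":-0.063,"z":0,"twist":8},{"x":-0.135,"y":-0.09,"z":0,"twist":14},{"x":-0.175,"y":-0.117,"z":0,"twist":20},{"x":-0.215,"y":-0.143,"z":0,"twist":26},{"x":-0.255,"y":-0.17,"z":0,"twist":32},{"x":-0.295,"y":-0.196,"z":0,"twist":38}], jaw=0)

```text
time: 0.9
tool_pos: [405.9, 173.9, 251.6]
tcp_rot: [-3.141, -0.0, 2.043]
contact_force: [0.2, 1.2, 0.0]
grip_width: 91.9
finger_force: 0.0
```

```bash
cat > go.py <<'E'
import sys
from h import *
# target x y yaw z -> tool shift
def go(x,y,z,yaw):
    o=bot.get_obs(); R=Ro.from_euler('xyz',o['tcp_rot']).as_matrix(); s=R.T@(np.array([x,y,z])-o['tool_pos'])
    tw=-(yaw-o['tcp_rot'][2]); tw=(tw+np.pi)%(2*np.pi)-np.pi
    print('t',round(o['time'],2),'pos',np.round(o['tool_pos'],1),'rot',np.round(o['tcp_rot'],3),'q6',round(o['joint_positions'][5],3),'w',round(o['grip_width'],1),'F',np.round(o['contact_force'],1),'ff',round(o['finger_force'],1)); print('shift',np.round(s,1),'twist',np.round(np.degrees(tw),1))
if len(sys.argv)>4: go(*map(float,sys.argv[1:5]))
E
python3 go.py 601.7 -143 180 1.26
```

```text
t 0.9 pos [405.9 173.9 251.6] rot [-3.141 -0.     2.043] q6 -0.242 w 91.9 F [0.2 1.2 0. ] ff 0.0
shift [-371.3   30.1   71.6] twist 44.9
```

Emit:
play_rows(commands=[{"x":-0.045,"y":0.004,"z":0.0,"twist":6},{"x":-0.092,"y":0.008,"z":0.0,"twist":12},{"x":-0.14,"y":0.012,"z":0.01,"twist":18},{"x":-0.188,"y":0.016,"z":0.02,"twist":24},{"x":-0.236,"y":0.02,"z":0.03,"twist":30},{"x":-0.284,"y":0.023,"z":0.04,"twist":36},{"x":-0.33,"y":0.027,"z":0.055,"twist":41},{"x":-0.371,"y":0.03,"z":0.07,"twist":45}])

```text
time: 1.7
tool_pos: [603.1, -142.3, 180.7]
tcp_rot: [-3.141, -0.0, 1.258]
contact_force: [1.8, 0.7, 0.2]
grip_width: 91.8
finger_force: 0.0
```

```bash
python3 go.py 601.7 -143 87 1.26
python3 - <<'E'
from h import *
a=snap('scene','pics/s1.png')['pixels'];cv2.imwrite('pics/c3.png',cv2.resize(cv2.imread('pics/s1.png')[150:250,150:300],None,fx=5,fy=5,interpolation=cv2.INTER_CUBIC))
E
```

```text
t 1.7 pos [ 603.1 -142.3  180.7] rot [-3.141 -0.     1.258] q6 -0.043 w 91.8 F [1.8 0.7 0.2] ff 0.0
shift [-1.1 -1.1 93.7] twist -0.1
```

View pics/c3.png

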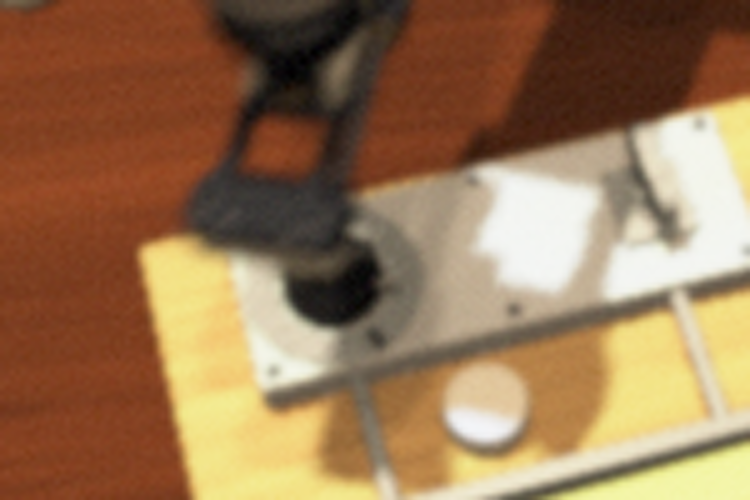

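The gripper is above the dial with one finger on each side of the bar. I'll descend and close.

Emit:
play_rows(commands=[{"x":-0.001,"y":-0.001,"z":0.02,"twist":0},{"x":-0.001,"y":-0.001,"z":0.04,"twist":0},{"x":-0.001,"y":-0.001,"z":0.06,"twist":0},{"x":-0.001,"y":-0.001,"z":0.075,"twist":0},{"x":-0.001,"y":-0.001,"z":0.086,"twist":0},{"x":-0.001,"y":-0.001,"z":0.094,"twist":0},{"x":-0.001,"y":-0.001,"z":0.094,"twist":0},{"x":-0.001,"y":-0.001,"z":0.094,"twist":0}])

```text
time: 2.55
tool_pos: [601.4, -140.8, 88.1]
tcp_rot: [3.141, -0.0, 1.262]
contact_force: [0.3, 0.0, 1.0]
grip_width: 91.7
finger_force: 0.0
```

Emit:
play_rows(commands=[{"x":0,"y":0,"z":0,"twist":0},{"x":0,"y":0,"z":0,"twist":0},{"x":0,"y":0,"z":0,"twist":0},{"x":0,"y":0,"z":0,"twist":0},{"x":0,"y":0,"z":0,"twist":0},{"x":0,"y":0,"z":0,"twist":0},{"x":0,"y":0,"z":0,"twist":0},{"x":0,"y":0,"z":0,"twist":0}], jaw=1)

```text
time: 3.35
tool_pos: [601.1, -140.7, 87.7]
tcp_rot: [-3.142, -0.0, 1.262]
contact_force: [-0.4, 0.3, 0.3]
grip_width: 32.3
finger_force: 0.0
```

```bash
python3 go.py 601.7 -143 87 0.465; python3 -c "
from h import *
o=bot.get_obs();print(o['moment'],o['joint_positions'])"
```

```text
t 3.35 pos [ 601.1 -140.7   87.7] rot [-3.142 -0.     1.262] q6 -0.046 w 32.3 F [-0.4  0.3  0.3] ff 0.0
shift [-2.   1.3  0.7] twist 45.7
[-0.07382915  0.10647366 -0.02106674] [-3.54081982e-01  6.69405431e-01  1.45485756e+00  1.03424507e-04
  1.01739151e+00 -4.55147868e-02]
```

Emit:
play_rows(commands=[{"x":-0.001,"y":0.001,"z":0,"twist":0},{"x":-0.001,"y":0.001,"z":0,"twist":0},{"x":-0.001,"y":0.001,"z":0,"twist":0},{"x":-0.001,"y":0.001,"z":0,"twist":0},{"x":-0.001,"y":0.001,"z":0,"twist":0},{"x":-0.001,"y":0.001,"z":0,"twist":0},{"x":-0.001,"y":0.001,"z":0,"twist":0},{"x":-0.001,"y":0.001,"z":0,"twist":0}])

```text
time: 4.15
tool_pos: [601.6, -142.0, 87.7]
tcp_rot: [-3.141, 0.0, 1.262]
contact_force: [-1.6, -0.9, 0.3]
grip_width: 14.1
finger_force: 29.9
```

```bash
python3 go.py 601.7 -143 87 0.465; python3 -c "
from h import *
o=bot.get_obs();print(o['moment'])"
```

```text
t 4.15 pos [ 601.6 -142.    87.7] rot [-3.141  0.     1.262] q6 -0.047 w 14.1 F [-1.6 -0.9  0.3] ff 29.9
shift [-0.9  0.4  0.7] twist 45.7
[-0.27990329  0.27145017 -0.03215601]
```

Emit:
play_rows(commands=[{"x":0,"y":0,"z":0,"twist":6},{"x":0,"y":0,"z":0,"twist":13},{"x":0,"y":0,"z":0,"twist":20},{"x":0,"y":0,"z":0,"twist":27},{"x":0,"y":0,"z":0,"twist":34},{"x":0,"y":0,"z":0,"twist":40},{"x":0,"y":0,"z":0,"twist":45.5},{"x":0,"y":0,"z":0,"twist":45.5}])

```text
time: 4.95
tool_pos: [601.5, -141.9, 87.7]
tcp_rot: [-3.141, 0.0, 0.467]
contact_force: [-2.7, -0.6, 0.1]
grip_width: 14.1
finger_force: 29.9
```

```bash
python3 go.py 601.7 -143 87 0.465; python3 -c "
from h import *
o=bot.get_obs();print(o['moment'])"
```

```text
t 4.95 pos [ 601.5 -141.9   87.7] rot [-3.141  0.     0.467] q6 0.748 w 14.1 F [-2.7 -0.6  0.1] ff 29.9
shift [-0.3  1.1  0.7] twist 0.1
[-0.21299621  0.55251429 -0.06557699]
```

Emit:
play_rows(commands=[{"x":0,"y":0,"z":0,"twist":0},{"x":0,"y":0,"z":0,"twist":0},{"x":0,"y":0,"z":0,"twist":0},{"x":0,"y":0,"z":0,"twist":0},{"x":0,"y":0,"z":0,"twist":0},{"x":0,"y":0,"z":-0.02,"twist":0},{"x":0,"y":0,"z":-0.06,"twist":0},{"x":0,"y":0,"z":-0.1,"twist":0}], jaw=0)

```text
time: 5.75
tool_pos: [601.3, -141.8, 188.2]
tcp_rot: [-3.14, 0.001, 0.468]
contact_force: [0.2, -0.1, 0.6]
grip_width: 73.3
finger_force: 0.0
```

```bash
python3 go.py 572.6 44.8 187 -2.944
python3 - <<'E'
from h import *
a=snap('scene','pics/s2.png')['pixels'];cv2.imwrite('pics/c4.png',cv2.resize(cv2.imread('pics/s2.png')[165:245,180:310],None,fx=6,fy=6,interpolation=cv2.INTER_CUBIC))
E
```

```text
t 5.75 pos [ 601.3 -141.8  188.2] rot [-3.14e+00  1.00e-03  4.68e-01] q6 0.747 w 73.3 F [ 0.2 -0.1  0.6] ff 0.0
shift [  58.6 -179.5    1.4] twist -164.5
```

View pics/c4.png

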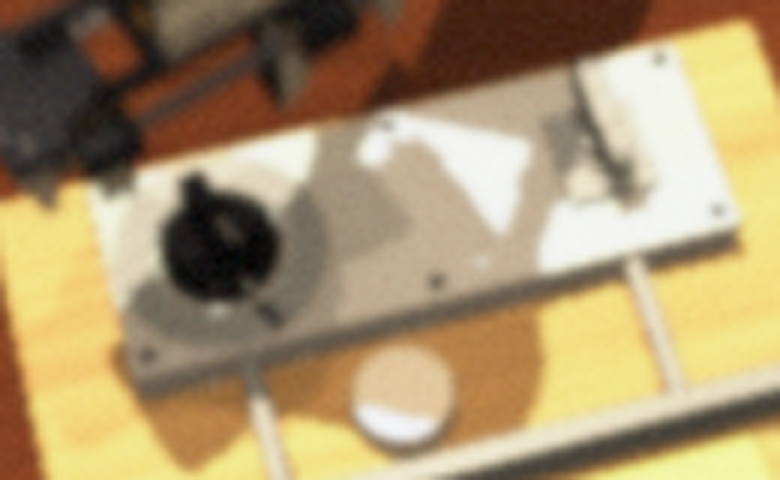

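The nose is near (252,288) and the tab centre near (271,312), so the pointer looks in line with the tab. I'll check that numerically.

Run:
```python
from fit import *
d=dict(np.load('pics/s2.png.npz'))
X=lambda x,y:((x+.5)/6-.5+180,(y+.5)/6-.5+165)
D=W(p,(-75,-95,0))
for n,q,z in(('nose',(254,291),55),('tab',(271,311),57)):
    v=back(d,*X(*q),z)-D; print(n,np.arctan2(v[1],v[0]),np.hypot(*v[:2]))
for a in(.4,.467,.55):
    for r,z in((40,55),(46,58)): u,v=proj(d,D+[r*np.cos(a),r*np.sin(a),z]); print(a,r,(u-180)*6,(v-165)*6)
print([ ((proj(d,D+[0,0,z])[0]-180)*6,(proj(d,D+[0,0,z])[1]-165)*6) for z in(57,93)])
```

```text
nose 0.4735341876890017 29.513110243374673
tab 0.48736645193450523 43.97515211002205
0.4 40 257.79793344805677 307.85207182729897
0.4 46 263.2549813035214 314.81460615873874
0.467 40 262.7652226919827 305.15244388219554
0.467 46 268.9876109205192 311.6925790465054
0.55 40 268.6316211166883 301.42254964728556
0.55 46 275.7556217296659 307.3799437569273
[(np.float64(218.5457033500149), np.float64(241.03644537259123)), (np.float64(211.70224729627802), np.float64(203.82115150061747))]
```

Emit:
play_rows(commands=[{"x":0.007,"y":-0.022,"z":0,"twist":-8},{"x":0.014,"y":-0.045,"z":0,"twist":-16},{"x":0.022,"y":-0.068,"z":0,"twist":-24},{"x":0.03,"y":-0.09,"z":0,"twist":-32},{"x":0.037,"y":-0.112,"z":0,"twist":-40},{"x":0.044,"y":-0.135,"z":0,"twist":-48},{"x":0.051,"y":-0.158,"z":0,"twist":-56},{"x":0.059,"y":-0.18,"z":0,"twist":-64}])

```text
time: 6.6
tool_pos: [572.9, 46.3, 187.6]
tcp_rot: [3.141, -0.0, 1.591]
contact_force: [-0.0, 0.4, 0.2]
grip_width: 91.4
finger_force: 0.0
```

Emit:
play_rows(commands=[{"x":0,"y":0,"z":0,"twist":-8},{"x":0,"y":0,"z":0,"twist":-16},{"x":0,"y":0,"z":0,"twist":-24},{"x":0,"y":0,"z":0,"twist":-32},{"x":0,"y":0,"z":0,"twist":-40},{"x":0,"y":0,"z":0,"twist":-48},{"x":0,"y":0,"z":0,"twist":-56},{"x":0,"y":0,"z":0,"twist":-64}])

```text
time: 7.4
tool_pos: [573.2, 45.3, 187.6]
tcp_rot: [3.141, 0.0, 2.708]
contact_force: [0.4, -0.1, -0.0]
grip_width: 91.9
finger_force: 0.0
```

```bash
python3 go.py 572.6 44.8 95 -2.944
```

```text
t 7.4 pos [573.2  45.3 187.6] rot [3.141 0.    2.708] q6 -1.192 w 91.9 F [ 0.4 -0.1 -0. ] ff 0.0
shift [ 0.3 -0.7 92.6] twist -36.2
```

Emit:
play_rows(commands=[{"x":0,"y":-0.0005,"z":0.0,"twist":-8},{"x":0,"y":-0.0005,"z":0.0,"twist":-16},{"x":0,"y":-0.0005,"z":0.01,"twist":-24},{"x":0,"y":-0.0005,"z":0.025,"twist":-32},{"x":0,"y":-0.0005,"z":0.045,"twist":-36},{"x":0,"y":-0.0005,"z":0.065,"twist":-36},{"x":0,"y":-0.0005,"z":0.083,"twist":-36},{"x":0,"y":-0.0005,"z":0.094,"twist":-36}])

```text
time: 8.2
tool_pos: [572.4, 44.9, 92.2]
tcp_rot: [3.141, -0.002, -2.953]
contact_force: [-0.7, -0.4, -0.2]
grip_width: 92.1
finger_force: 0.0
```

Emit:
play_rows(commands=[{"x":0,"y":0,"z":0,"twist":0},{"x":0,"y":0,"z":0,"twist":0},{"x":0,"y":0,"z":0,"twist":0},{"x":0,"y":0,"z":0,"twist":0},{"x":0,"y":0,"z":0,"twist":0},{"x":0,"y":0,"z":0,"twist":0},{"x":0,"y":0,"z":0,"twist":0},{"x":0,"y":0,"z":0,"twist":0}], jaw=1)

```text
time: 9.0
tool_pos: [573.0, 44.8, 93.8]
tcp_rot: [3.142, 0.0, -2.953]
contact_force: [-0.0, 1.0, 0.4]
grip_width: 32.5
finger_force: 0.0
```

Emit:
play_rows(commands=[{"x":0,"y":0,"z":0,"twist":0},{"x":0,"y":0,"z":0,"twist":0},{"x":0,"y":0,"z":0,"twist":0},{"x":0,"y":0,"z":0,"twist":0},{"x":0,"y":0,"z":0,"twist":0},{"x":0,"y":0,"z":0,"twist":0},{"x":0,"y":0,"z":0,"twist":0},{"x":0,"y":0,"z":0,"twist":0}])

```text
time: 9.8
tool_pos: [572.8, 46.0, 93.7]
tcp_rot: [3.14, 0.0, -2.953]
contact_force: [-0.7, 5.6, 0.4]
grip_width: 11.7
finger_force: 30.0
```

```bash
python3 go.py 572.6 44.8 93 1.725; python3 -c "
from h import *
o=bot.get_obs();print(o['moment'])"
```

```text
t 9.8 pos [572.8  46.   93.7] rot [ 3.14   0.    -2.953] q6 -1.815 w 11.7 F [-0.7  5.6  0.4] ff 30.0
shift [ 0.4 -1.1  0.7] twist 92.0
[0.86115327 0.04455261 0.00671429]
```

Emit:
play_rows(commands=[{"x":0,"y":0.001,"z":0,"twist":6},{"x":0,"y":0.001,"z":0,"twist":14},{"x":0,"y":0.001,"z":0,"twist":22},{"x":0,"y":0.001,"z":0,"twist":30},{"x":0,"y":0.001,"z":0,"twist":38},{"x":0,"y":0.001,"z":0,"twist":46},{"x":0,"y":0.001,"z":0,"twist":54},{"x":0,"y":0.001,"z":0,"twist":60}])

```text
time: 10.6
tool_pos: [572.6, 45.6, 93.7]
tcp_rot: [-3.141, 0.0, 2.278]
contact_force: [0.2, -1.4, 0.4]
grip_width: 11.9
finger_force: 30.0
```

Emit:
play_rows(commands=[{"x":0,"y":0,"z":0,"twist":6},{"x":0,"y":0,"z":0,"twist":12},{"x":0,"y":0,"z":0,"twist":18},{"x":0,"y":0,"z":0,"twist":22},{"x":0,"y":0,"z":0,"twist":25},{"x":0,"y":0,"z":0,"twist":28},{"x":0,"y":0,"z":0,"twist":30},{"x":0,"y":0,"z":0,"twist":30}])

```text
time: 11.4
tool_pos: [572.4, 45.5, 93.7]
tcp_rot: [-3.141, 0.0, 1.759]
contact_force: [-1.7, -1.4, 2.1]
grip_width: 11.6
finger_force: 30.0
```

```bash
python3 go.py 572.6 44.8 93 1.725; python3 -c "
from h import *
o=bot.get_obs();print(o['moment'],o['tau'][5])"
```

```text
t 11.4 pos [572.4  45.5  93.7] rot [-3.141  0.     1.759] q6 -0.242 w 11.6 F [-1.7 -1.4  2.1] ff 30.0
shift [-0.7  0.   0.7] twist 2.0
[-0.35929462  0.35166227 -0.10439357] 0.30686245299875736
```

Emit:
play_rows(commands=[{"x":0,"y":0,"z":0,"twist":0.5},{"x":0,"y":0,"z":0,"twist":1},{"x":0,"y":0,"z":0,"twist":1.5},{"x":0,"y":0,"z":0,"twist":2},{"x":0,"y":0,"z":0,"twist":2.5},{"x":0,"y":0,"z":0,"twist":3},{"x":0,"y":0,"z":0,"twist":3},{"x":0,"y":0,"z":0,"twist":3}])

```text
time: 12.2
tool_pos: [572.4, 45.5, 93.7]
tcp_rot: [-3.141, 0.001, 1.708]
contact_force: [-3.7, -3.5, 3.4]
grip_width: 12.2
finger_force: 30.0
```

```bash
python3 go.py 572.6 44.8 93 1.725; python3 -c "
from h import *
o=bot.get_obs();print(o['moment'],o['tau'][5])"
```

```text
t 12.2 pos [572.4  45.5  93.7] rot [-3.141e+00  1.000e-03  1.708e+00] q6 -0.191 w 12.2 F [-3.7 -3.5  3.4] ff 30.0
shift [-0.7  0.1  0.7] twist -1.0
[-0.70094841  0.6498945   0.5080223 ] 0.4743972234427929
```

Emit:
play_rows(commands=[{"x":0,"y":0,"z":0,"twist":0.5},{"x":0,"y":0,"z":0,"twist":1},{"x":0,"y":0,"z":0,"twist":1.5},{"x":0,"y":0,"z":0,"twist":2},{"x":0,"y":0,"z":0,"twist":2.5},{"x":0,"y":0,"z":0,"twist":3},{"x":0,"y":0,"z":0,"twist":3},{"x":0,"y":0,"z":0,"twist":3}])

```text
time: 13.0
tool_pos: [572.5, 45.3, 93.7]
tcp_rot: [-3.141, 0.001, 1.656]
contact_force: [-3.2, -5.2, 3.3]
grip_width: 12.7
finger_force: 30.6
```

```bash
python3 go.py 572.6 44.8 93 -2.984
python3 - <<'E'
from h import *
o=bot.get_obs();print(o['moment'],o['tau'][5])
E
```

```text
t 13.0 pos [572.5  45.3  93.7] rot [-3.141e+00  1.000e-03  1.656e+00] q6 -0.139 w 12.7 F [-3.2 -5.2  3.3] ff 30.6
shift [-0.5  0.1  0.7] twist -94.1
[-0.81004201  0.64150736  0.70489271] 0.6812412478029728
```

The moment rises to 0.7 N·m and the wings cock in the pads near yaw 1.72, so the screw is seated. Next I'll back it off.

Emit:
play_rows(commands=[{"x":0,"y":0,"z":0,"twist":-5},{"x":0,"y":0,"z":0,"twist":-12},{"x":0,"y":0,"z":0,"twist":-20},{"x":0,"y":0,"z":0,"twist":-28},{"x":0,"y":0,"z":0,"twist":-36},{"x":0,"y":0,"z":0,"twist":-44},{"x":0,"y":0,"z":0,"twist":-52},{"x":0,"y":0,"z":0,"twist":-60}])

```text
time: 13.8
tool_pos: [572.9, 45.7, 93.7]
tcp_rot: [3.141, 0.0, 2.707]
contact_force: [-1.8, -1.6, 1.5]
grip_width: 12.1
finger_force: 30.0
```

Emit:
play_rows(commands=[{"x":0,"y":0,"z":0,"twist":-8},{"x":0,"y":0,"z":0,"twist":-15},{"x":0,"y":0,"z":0,"twist":-22},{"x":0,"y":0,"z":0,"twist":-28},{"x":0,"y":0,"z":0,"twist":-32},{"x":0,"y":0,"z":0,"twist":-34},{"x":0,"y":0,"z":0,"twist":-34},{"x":0,"y":0,"z":0,"twist":-34}])

```text
time: 14.6
tool_pos: [572.9, 46.0, 93.7]
tcp_rot: [3.141, 0.0, -2.989]
contact_force: [-0.5, 0.0, 0.7]
grip_width: 12.0
finger_force: 30.0
```

```bash
python3 go.py 572.6 44.8 93 -2.988
python3 - <<'E'
from h import *
o=bot.get_obs();print(o['moment'],o['tau'][5])
snap('scene','pics/s3.png');cv2.imwrite('pics/c5.png',cv2.resize(cv2.imread('pics/s3.png')[150:245,180:320],None,fx=5.7,fy=5.7,interpolation=cv2.INTER_CUBIC))
E
```

```text
t 14.6 pos [572.9  46.   93.7] rot [ 3.141  0.    -2.989] q6 -1.777 w 12.0 F [-0.5  0.   0.7] ff 30.0
shift [ 0.5 -1.2  0.7] twist -0.0
[-0.03026548  0.26709198  0.06056562] 0.018692712765187025
```

View pics/c5.png

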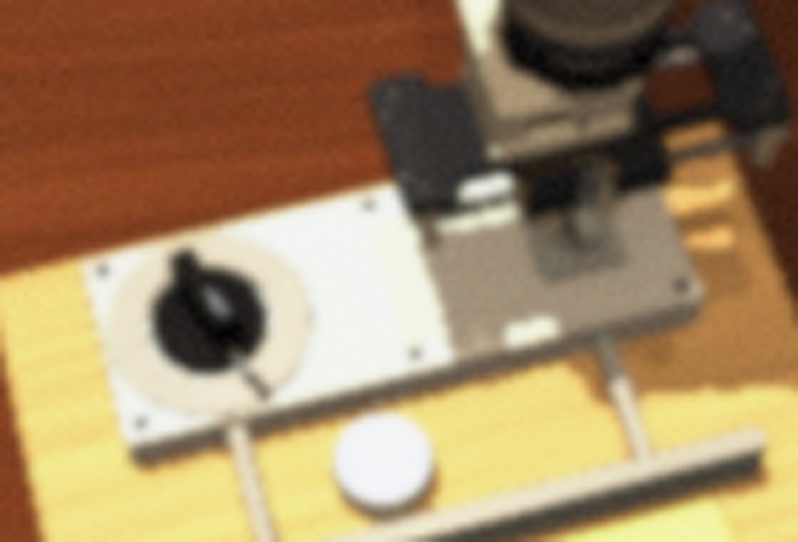

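The pointer nose at about (235,355) runs straight into the tab at (260,385). The screw is gripped at 30 N, with its wings along the board's x. I'll hand the job in.

```bash
python3 -c "
from plant import bot
print(bot.close_job())"
```

```text
the job is handed in; nothing more can be done
None
```

The job is handed in at about 14.7 s, with no verdict returned: the dial is on its tab, and the screw was seated, then backed off a quarter turn and is still gripped at 30 N.

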